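Key a two-sieve glaze tower onto its catch pan

ROBOT

A 6-joint arm with a two-finger parallel gripper is mounted at the origin on a cart in front of the work surface, level with it; the furniture and walls round the work are solid. World frame = base frame: x ahead of the robot, y to its left, z up, the work surface at z = 0. Lengths are in mm, angles in degrees, forces in N, time in s.
With the tool pointing down it reaches from about 300 to 850 mm from the base axis. Payload 4.2 kg.
Tool frame: the origin (TCP) lies midway between the tips of the shut fingers; the grasp point (between the pads) lies pinch_z behind it (pinch_z is the distance from the TCP to the grasp point, in mm); z points along the fingers, y is the line along which they close (so a half turn about z gives the same grasp; the last joint's range is limited). The gripper opens to 91 mm and grips with 3 to 60 N. Pads are 32 mm wide; open, the fingers measure 118 mm over their backs; the gripper's body (76 mm by 178 mm) begins 60 mm behind the grasp point.
Start: joints at [74.828, 18.312, 89.639, -0, 72.044, -1.146], TCP at [139.36, 557.873, 213.976] pointing down, gripper open.
Joint ranges: [-177.97, 177.97], [-48.28, 115.42], [12.27, 149.76], [-77.06, 257.06], [2.81, 150.46], [-146.56, 146.56]. Speed limits (degrees/s): [147.25, 147.25, 180, 180, 180, 180].

INTERFACE

Orientations are given as [roll, pitch, yaw] about the fixed x, y, z axes, in that order (R = Rz(yaw) Ry(pitch) Rx(roll)).
In Python, from workcell import state, grab_frame, job_done, masks_of, landmark_of, pinch_z gives the robot as it stands. The module is installed in compiled form; this text tells all that it offers.
- The arm moves only by the tool move_arm, never from a script. Its argument "plan" is a list of rows, each an object of numbers: "x", "y", "z": the shift along the tool's x, y, z in mm; "rx", "ry", "rz": the turn, a rotation vector about the tool's x, y, z in rad. A call has 1 to 10 rows; each row shifts and turns the commanded pose from where the row before left it, along the tool's axes as they then stand; what a row does not reach is not made up. A row lasts 1/10 s, in which the tool goes at most 50 mm and 8.59 degrees, less where a joint would pass 70% of its speed; a pose out of reach is approached as far as the arm can. A call is refused whole if a number of a shift passes 50 or a number of a turn 0.15, either way. A call with a gripper value outside its range is refused whole. "grip" is the opening, from 0 (shut) to 1 (fully open), set as the call begins (left out, the last holds). The fingers move at their own pace and stop on an object; "squeeze" is the grip in N (left out, the last holds). Time passes only in rows, so rows that do not move let the fingers close. It gives the time, the measured TCP pose, the force, the opening and the grip force at its end, in the units of the state.
- state(): the state, without advancing time (a new reading comes with each control period).
- grab_frame(name): name is "scene" or "top" or "wrist"; returns a dict with "img" (400x640x3 uint8, red, green, blue), "z_map" (400x640 float32, mm along the optical axis (not along the pixel's ray), 0 where there is no reading), "fx", "fy", "cx", "cy" (pixels), "dist" ([k1, k2, p1, p2, k3] as OpenCV has them; the pictures are not rectified), "rvec" (rotation vector, rad) and "tvec" (3), from world to camera coordinates, as OpenCV has them. Camera axes: x right, y down, z forward; pixel columns grow to the right and rows downward; lengths in mm; the calibration is good to about 2 mm. A picture is of the moment at which its call begins.
- job_done(): hands the job in; it is judged then, once.
Trained networks look in the newest picture that a camera, given by its name, has taken for a name from the list of things; names that differ only in an ending like _2 or _b are one class to them, and where a whole thing is asked for, a point or a joint stands for the part that bears it (a point fixed in the world has none). Each returns a list of dicts, best first, with "p" (0 to 1); they miss things now and then, are a little off and sometimes report something else, mostly with a low value. They report only what shows in the picture. A call takes as long as a camera call.
- masks_of(camera, label): "pixels" (400x640 bool, what is visible of it) and "box" ([centre column, centre row, width, height] in pixels, round what is visible of it).
- landmark_of(camera, label): "point" ([column, row] in pixels: a listed point, or the origin of a listed thing).
The state is a dict: "time_s": time; "qpos": joint angles; "qvel": joint speeds; "effort": joint torques, N m; "ee_pos": TCP position; "ee_rot": TCP orientation; "force": force on the tool from outside, world axes, zero at the start; "torque": the same for the moment, N m; "gripper_width": finger opening in mm; "gripper_force": force on a finger pad.
Only numpy, scipy, OpenCV 4.12 (cv2) and the standard library are available. Lean on these libraries where they do the work, as an engineer would, in place of code of your own. Each camera call takes 0.05 s, during which the arm holds its last target. There are 200 camera calls.

TASK

Build the glaze sieve tower: set the blue fine sieve on the metal catch pan of the banding wheel so that its lugs drop into the pan's notches and it sits fully home, then the orange coarse sieve on the blue one in the same way, with its lifting bar at right angles to the blue one's so that the ears of each stay free. The braked wheel may have been left at any angle, so feel for the notches: put the sieves down gently, never drop, force or tip them, and leave the two glaze jars and the pinch pot where they are.

Things in the scene. Friction and masses are not known exactly. Their poses are not given: they have to be found in the camera images.
- banding_wheel: Banding wheel (potter's turntable) fixed to the table: dark steel foot, dark head 170 mm across, and clipped on it a round bare-metal catch pan (142 mm across, wall 9 mm thick, 40 mm high). Origin on the axis at table height, z up. Its yaw says nothing of how head and pan are turned: any angle, held by a stiff brake (about 3 N m).
- pan_rim (a point): On the wheel's axis at the height of the pan's rim, 90 mm above the table; fixed to the foot, so its yaw does not show how the pan is turned. The rim has four notches 90 degrees apart, 18 mm wide along the rim, 11 mm deep, open to both sides of the wall.
- fine_sieve: Blue close-meshed sieve, 0.2 to 0.4 kg: frame 142 mm across, 124 inside, 42 mm high, lifting bar along its x axis. Under the wall at 45, 135, 225, 315 degrees from x four round-bottomed lugs, 14 mm wide along the rim (2 mm play each side in a notch), reach 9 mm below it. Top rim notched like the pan at the same angles. Origin: centre of the frame's underside (not the lugs'), z up.
- fine_bar (a point): Middle of the blue sieve's dark wooden lifting bar, on the sieve's axis 31 mm above its origin. The bar is 12 mm wide and 14 mm high, crosses the mouth along x, 4 mm below the rim, and sticks out as two ears (190 mm over both). Inside the frame the space beside it is free down to the mesh, 25 mm below this point.
- coarse_sieve: Orange wide-meshed sieve, otherwise just like the blue one (sizes, mass, lugs, notches, origin). Of either sieve the origin is 9 mm above the table when it stands there on its lugs. Home, a sieve's origin is level with the rim below it (orange 42 mm above blue); with its lugs on the rim beside the notches it is 9 mm higher.
- coarse_bar (a point): Middle of the orange sieve's lifting bar, same as the blue one's.
- glaze_jar_a: Glaze jar with a dark lid, 62 mm across, 77 mm high; origin at the centre of its underside.
- glaze_jar_b: Glaze jar with a red lid, 56 mm across, 70 mm high; origin at the centre of its underside.
- pinch_pot: Brown clay cup, 72 mm across, 64 mm high; origin at the centre of its underside.

How it is judged:
By the outcome, as a careful person would: the job done as asked, in the order asked, and still so for the second after the job is handed in, with the robot touching nothing.
It also fails if it takes over 64 s, if anything falls off the work surface, if the arm or the gripper's body presses on something with over 40 N, if the wrist force passes 120 N, or if a joint passes its speed limit or range.

## Working session

There is one attempt and no reset: what is moved stays moved. The work goes in short steps, Python scripts to look and compute and a tool call to move; the robot and the scene stay as the last step left them, time stands still between calls to the robot, and variables do not carry over. Pictures are saved under pics/ and viewed, at most 10 in all, crops included, and the job is handed in when it is done.

Besides the shell and the picture viewer there is one more tool, called after "Request:" as name([rows], argument=value, ...), one row to a line, values as JSON. move_arm: Moves the arm, as the interface text tells. Its arguments: {"type":"object","properties":{"plan":{"type":"array","items":{"type":"object","properties":{"x":{"type":"number"},"y":{"type":"number"},"z":{"type":"number"},"rx":{"type":"number"},"ry":{"type":"number"},"rz":{"type":"number"}}}},"grip":{"type":"number"},"squeeze":{"type":"number"}},"required":["plan"]}

```bash
mkdir -p pics; cat > h.py <<'E'
import numpy as np, cv2
from workcell import state, grab_frame, job_done, masks_of, landmark_of, pinch_z
def K(f): return np.array([[f['fx'],0,f['cx']],[0,f['fy'],f['cy']],[0,0,1.]]),np.array(f['dist'],float)
def cam(f):
    R=cv2.Rodrigues(np.array(f['rvec'],float))[0]; t=np.array(f['tvec'],float).ravel(); return R,t
def rays(f,px):
    k,d=K(f); u=cv2.undistortPoints(np.array(px,float).reshape(-1,1,2),k,d).reshape(-1,2)
    R,t=cam(f); v=np.c_[u,np.ones(len(u))]
    return -R.T@t, v@R   # centre, world dirs (camera z=1)
def atz(f,px,z):
    c,v=rays(f,px); return c+v*((z-c[2])/v[:,2])[:,None]
def cloud(f,m):
    r,c=np.nonzero(m&(f['z_map']>0)); o,v=rays(f,np.c_[c,r]); return o+v*f['z_map'][r,c][:,None]
def tri(a,pa,b,pb):
    A=[];B=[]
    for f,p in((a,pa),(b,pb)):
        c,v=rays(f,[p]); v=v[0]/np.linalg.norm(v[0]); P=np.eye(3)-np.outer(v,v); A.append(P);B.append(P@c)
    return np.linalg.solve(sum(A),sum(B))
def save(f,n): cv2.imwrite('pics/'+n,f['img'][:,:,::-1])
E
cat > a.py <<'E'
from h import *
s=state(); print({k:np.round(v,2) for k,v in s.items()}, pinch_z if not callable(pinch_z) else pinch_z())
F={n:grab_frame(n) for n in('top','scene','wrist')}
for n in F: save(F[n],n+'0.png')
np.set_printoptions(precision=1,suppress=True)
for l in['banding_wheel','pan_rim','fine_sieve','fine_bar','coarse_sieve','coarse_bar','glaze_jar_a','pinch_pot']:
    P={}
    for n in('top','scene','wrist'):
        L=landmark_of(n,l); 
        for d in L[:3]:print(l,n,round(d['p'],2),np.array(d['point']))
        if L:P[n]=L[0]['point']
    if 'top' in P and 'scene' in P: print('   tri',tri(F['top'],P['top'],F['scene'],P['scene']))
E
python3 a.py; python3 -c "
import cv2,numpy as np
cv2.imwrite('pics/both0.png',cv2.resize(np.vstack([cv2.imread('pics/top0.png'),cv2.imread('pics/scene0.png')]),(480,600)))"
```

```text
{'time_s': np.float64(0.0), 'qpos': array([74.83, 18.35, 89.71, -0.  , 72.04, -1.15]), 'qvel': array([ 0.04, -0.06,  0.11,  0.03,  0.08, -0.05]), 'effort': array([  0.  , -41.25, -23.2 ,   0.07,   0.05,  -0.  ]), 'ee_pos': array([139.26, 557.37, 213.12]), 'ee_rot': array([-179.9 ,   -0.  ,  165.97]), 'force': array([-0.58,  0.06, -0.82]), 'torque': array([ 0.01, -0.02,  0.01]), 'gripper_force': np.float64(0.0), 'gripper_width': np.float64(91.26)} 18.8
banding_wheel top 0.79 [370.8 212.4]
banding_wheel top 0.52 [227.4 157.3]
banding_wheel scene 0.65 [340.9 263. ]
   tri [546.9  24.3   6.4]
pan_rim top 0.72 [375.4 207.6]
pan_rim scene 0.74 [345.  244.7]
   tri [549.7  25.2  89.1]
fine_sieve top 0.68 [281.5 242.2]
fine_sieve top 0.19 [373.5 207.8]
fine_sieve scene 0.93 [279.9 215.7]
fine_sieve scene 0.69 [346.6 243.2]
   tri [482.8 240.6   4.7]
fine_bar top 0.94 [281.9 241.7]
fine_bar scene 0.69 [279.3 211.1]
   tri [482.  238.5  29.1]
coarse_sieve top 0.61 [197.9 225.5]
coarse_sieve scene 0.69 [260.7 164.3]
   tri [525.1 440.5  12.2]
coarse_bar top 0.77 [193.4 225.9]
coarse_bar scene 0.78 [258.  159.6]
   tri [521.9 447.4  28.7]
glaze_jar_a top 0.96 [430.6 260.6]
glaze_jar_a top 0.68 [332.2 275. ]
glaze_jar_a scene 0.96 [273. 262.]
glaze_jar_a scene 0.59 [335.2 336.7]
   tri [385.8 -31.  267.3]
pinch_pot top 0.63 [227.3 153.4]
```

View pics/top0.png

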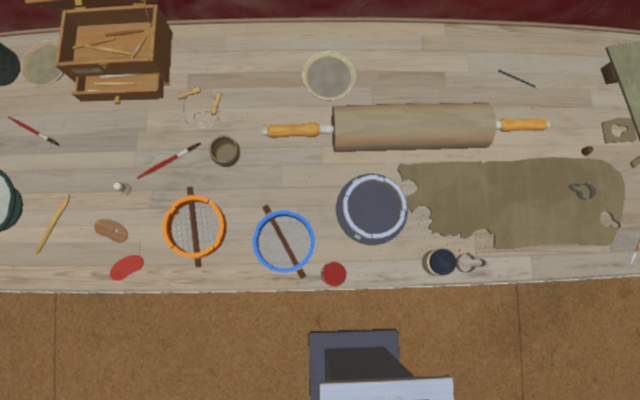

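View pics/scene0.png

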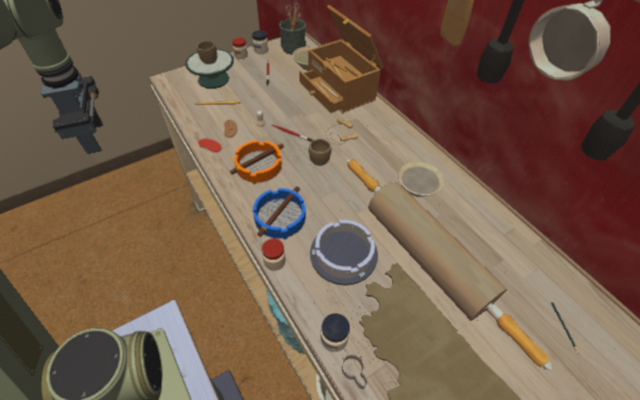

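The top view shows the wheel at (375,208), blue sieve at (283,241) and orange at (194,226). The red jar is at (334,273), the dark-lid jar at (440,262) and the pot at (225,151). The scene view agrees and shows the wheel's notches. Next I'll refine these with masks and depth.

```bash
cat >> h.py <<'E'
np.set_printoptions(precision=1,suppress=True)
def circ(P):
    A=np.c_[2*P,np.ones(len(P))]; s=np.linalg.lstsq(A,(P**2).sum(1),rcond=None)[0]
    return s[:2],np.sqrt(s[2]+s[:2]@s[:2])
def Rt():
    from scipy.spatial.transform import Rotation as Ro
    s=state(); return Ro.from_euler('xyz',s['ee_rot'],degrees=True).as_matrix(), s['ee_pos']
def go(x,y,z,yaw=None):
    R,p=Rt(); d=R.T@(np.array([x,y,z])-p); y0=np.degrees(np.arctan2(R[1,0],R[0,0]))
    print('tool shift',d,'len',np.linalg.norm(d),'yaw now',y0, 'rz',None if yaw is None else -np.radians((yaw-y0+180)%360-180))
E
cat > b.py <<'E'
from h import *
import sys
cams=sys.argv[1].split(','); 
for n in cams:
    f=grab_frame(n); R,t=cam(f); print(n,'cam at',-R.T@t,'axis',R[2])
    for l in['fine_sieve','coarse_sieve','banding_wheel','glaze_jar_a','pinch_pot']:
        for d in masks_of(n,l)[:2]:
            P=cloud(f,d['pixels']); 
            if len(P)<20: continue
            print(l,round(d['p'],2),'box',np.array(d['box']),'n',len(P),'lo/hi xyz',np.percentile(P,2,0),np.percentile(P,98,0))
            if 'sieve' in l or 'wheel' in l:
                zt=51 if 's' ==l[0] else 51
                for lo,hi in ((42,60),(80,100)):
                    Q=P[(P[:,2]>lo)&(P[:,2]<hi)]
                    if len(Q)>30: c,r=circ(Q[:,:2]); print('   rim',lo,c,r,'z',np.median(Q[:,2]),len(Q))
E
python3 b.py top,scene; python3 - <<'E'
from h import *
f=grab_frame('wrist');R,t=cam(f);Rw,p=Rt();print('wristcam in tool',Rw.T@(-R.T@t-p),'axis',Rw.T@R[2],Rw.T@R[0],f['fx'])
E
```

```text
top cam at [ 414.2  187.3 1039.9] axis [ 0.2 -0.  -1. ]
fine_sieve 0.81 box [283.8 242.5  63.   74.3] n 1730 lo/hi xyz [409.3 169.2  -1.7] [552.4 301.6  53.7]
   rim 42 [480.9 235. ] 62.26076305971601 z 49.590236095503826 1064
coarse_sieve 0.94 box [194.8 226.8  62.4  83.1] n 2546 lo/hi xyz [446.9 373.4  -2.3] [599.9 509.3  53.7]
   rim 42 [519.7 442.9] 62.180233823031045 z 49.22196393154627 1087
coarse_sieve 0.65 box [282.  243.1  60.8  69.3] n 1879 lo/hi xyz [409.5 169.   -2.3] [550.9 301.6  53.7]
   rim 42 [480.2 234.7] 61.84983266437864 z 49.614895888281296 1050
banding_wheel 0.65 box [373.4 209.5  71.4  70.4] n 4041 lo/hi xyz [475.7 -41.4  47.8] [621.4 104.1  92.3]
   rim 42 [546.3  33.3] 55.3576941759844 z 52.87316440973956 2982
   rim 80 [551.8  28.4] 66.86527555029073 z 90.01710411800968 774
glaze_jar_a 0.82 box [439.3 261.   38.2  26.6] n 755 lo/hi xyz [ 395.7 -152.5    6.3] [450.9 -94.8  81.2]
glaze_jar_a 0.65 box [333.9 271.4  26.3  18.6] n 444 lo/hi xyz [381.2  99.5  45.2] [427.4 148.7  74.6]
pinch_pot 0.62 box [224.2 152.6  31.6  30.9] n 760 lo/hi xyz [666.  339.2   2.8]
[... 362 characters left out ...]
 [517.5 442.8] 62.39168238284324 z 47.83521682285755 595
banding_wheel 0.61 box [343.8 253.9  67.   62.9] n 3409 lo/hi xyz [475.  -50.1  45.3] [617.6  91.5  90.9]
   rim 42 [543.1  16.7] 56.828793133887274 z 51.84714827818368 2189
   rim 80 [551.3  26.7] 66.53400349896638 z 88.7570123985347 648
glaze_jar_a 0.61 box [272.2 256.9  24.8  36.4] n 652 lo/hi xyz [376.7  94.1  -0.4] [427.3 161.6  72.2]
glaze_jar_a 0.57 box [335.1 330.8  32.5  37.3] n 927 lo/hi xyz [ 393.9 -155.9    3.8] [449.9 -98.8  79. ]
pinch_pot 0.67 box [318.9 152.4  21.   27.4] n 482 lo/hi xyz [664.7 339.2   8.2] [729.4 406.9  63.3]
wristcam in tool [  74.6    1.1 -170.2] axis [-0.3  0.   1. ] [ 0.  1. -0.] 287.77838373148796
```

Request:
move_arm([
  {"x": -39, "y": -27},
  {"x": -39, "y": -27},
  {"x": -39, "y": -27},
  {"x": -39, "y": -27},
  {"x": -39, "y": -27},
  {"x": -39, "y": -27},
  {"x": -39, "y": -27},
  {"x": -39, "y": -27},
  {"x": -39, "y": -27},
  {"x": -39, "y": -27},
], grip=0.5)

```text
schema error: expected keys x, y, z, rx, ry, rz
```

Request:
move_arm([
  {"x": -39, "y": -27},
  {"x": -39, "y": -27},
  {"x": 0},
  {"x": 0},
  {"x": 0},
])

```text
schema error: expected keys x, y, z, rx, ry, rz
```

```bash
python3 - <<'E'
from h import *
f=grab_frame('wrist'); save(f,'w1.png'); np.savez('w1.npz',**f)
print(Rt()[1])
for l in['pan_rim','fine_sieve','fine_bar','banding_wheel']:
    for d in landmark_of('wrist',l)[:2]: print(l,d['p'],np.array(d['point']), atz(f,[d['point']],{'pan_rim':90,'fine_bar':40,'fine_sieve':9,'banding_wheel':0}[l]))
allm=np.ones((400,640),bool); P=cloud(f,allm)
for c0,lo,hi,n in (((551,27),84,96,'pan'),((481,234),45,58,'blue')):
    r=np.hypot(*(P[:,:2]-c0).T); Q=P[(r<90)&(P[:,2]>lo)&(P[:,2]<hi)]
    c,R=circ(Q[:,:2]); 
    Q=Q[abs(np.hypot(*(Q[:,:2]-c).T)-66.5)<8]; c,R=circ(Q[:,:2]);print(n,c,R,np.median(Q[:,2]),len(Q))
    a=np.degrees(np.arctan2(*(Q[:,:2]-c).T[::-1]))%360; h=np.histogram(a,72,(0,360))[0]; print(h)
E
```

```text
[139.3 557.9 214. ]
pan [0. 0.] 0.0 nan 0
[0 0 0 0 0 0 0 0 0 0 0 0 0 0 0 0 0 0 0 0 0 0 0 0 0 0 0 0 0 0 0 0 0 0 0 0 0
 0 0 0 0 0 0 0 0 0 0 0 0 0 0 0 0 0 0 0 0 0 0 0 0 0 0 0 0 0 0 0 0 0 0 0]
blue [0. 0.] 0.0 nan 0
[0 0 0 0 0 0 0 0 0 0 0 0 0 0 0 0 0 0 0 0 0 0 0 0 0 0 0 0 0 0 0 0 0 0 0 0 0
 0 0 0 0 0 0 0 0 0 0 0 0 0 0 0 0 0 0 0 0 0 0 0 0 0 0 0 0 0 0 0 0 0 0 0]
  return _methods._mean(a, axis=axis, dtype=dtype,
  ret = ret.dtype.type(ret / rcount)
```

View pics/w1.png

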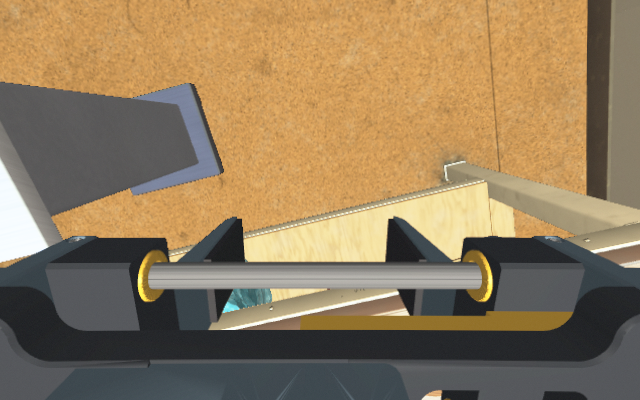

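The wrist image shows the floor and the gripper, because the refused call left the arm at its start. The fingers hide everything below about row 220, so only the tool +x side is visible. I'm redoing the move with all the keys.

Request:
move_arm([
  {"x": -42, "y": -22, "z": -4, "rx": 0, "ry": 0, "rz": 0},
  {"x": -42, "y": -22, "z": -4, "rx": 0, "ry": 0, "rz": 0},
  {"x": -42, "y": -22, "z": -4, "rx": 0, "ry": 0, "rz": 0},
  {"x": -42, "y": -22, "z": -4, "rx": 0, "ry": 0, "rz": 0},
  {"x": -42, "y": -22, "z": -4, "rx": 0, "ry": 0, "rz": 0},
  {"x": -42, "y": -22, "z": -4, "rx": 0, "ry": 0, "rz": 0},
  {"x": -42, "y": -22, "z": -4, "rx": 0, "ry": 0, "rz": 0},
  {"x": -42, "y": -22, "z": -4, "rx": 0, "ry": 0, "rz": 0},
  {"x": -42, "y": -22, "z": -4, "rx": 0, "ry": 0, "rz": 0},
  {"x": -42, "y": -22, "z": -4, "rx": 0, "ry": 0, "rz": 0},
], grip=0.5)

```text
time_s: 3.25
ee_pos: [494.8, 241.1, 254.3]
ee_rot: [180.0, 0.0, 166.0]
force: [0.6, 1.7, -0.6]
gripper_width: 45.8
gripper_force: 0.0
```

Request:
move_arm([
  {"x": -42, "y": -22, "z": -4, "rx": 0, "ry": 0, "rz": 0},
  {"x": -42, "y": -22, "z": 0, "rx": 0, "ry": 0, "rz": 0},
  {"x": -42, "y": -22, "z": 0, "rx": 0, "ry": 0, "rz": 0},
  {"x": 0, "y": 0, "z": 0, "rx": 0, "ry": 0, "rz": -0.14},
  {"x": 0, "y": 0, "z": 0, "rx": 0, "ry": 0, "rz": -0.14},
  {"x": 0, "y": 0, "z": 0, "rx": 0, "ry": 0, "rz": -0.14},
  {"x": 0, "y": 0, "z": 0, "rx": 0, "ry": 0, "rz": 0},
  {"x": 0, "y": 0, "z": 0, "rx": 0, "ry": 0, "rz": 0},
])

```text
time_s: 4.05
ee_pos: [599.7, 148.1, 257.9]
ee_rot: [180.0, -0.0, -170.1]
force: [-0.4, -0.4, -0.1]
gripper_width: 45.4
gripper_force: 0.0
```

```bash
cat > c.py <<'E'
from h import *
import sys
f=grab_frame('wrist'); save(f,sys.argv[1]+'.png')
print(Rt()[1])
for l in['pan_rim','fine_sieve','fine_bar','coarse_bar']:
    for d in landmark_of('wrist',l)[:2]: print(l,round(d['p'],2),np.array(d['point']), atz(f,[d['point']],{'pan_rim':90,'fine_bar':40,'coarse_bar':40,'fine_sieve':9}[l]))
P=cloud(f,np.ones((400,640),bool))
for c0,lo,hi,n in (((551,27),84,96,'pan'),((481,234),45,58,'blue'),((519,443),45,58,'orange')):
    r=np.hypot(*(P[:,:2]-c0).T); Q=P[(r<90)&(P[:,2]>lo)&(P[:,2]<hi)]
    if len(Q)<50: continue
    c,R=circ(Q[:,:2]); 
    Q=Q[abs(np.hypot(*(Q[:,:2]-c).T)-66.5)<8]; c,R=circ(Q[:,:2]);print(n,c,R,np.median(Q[:,2]),len(Q))
    a=np.degrees(np.arctan2(*(Q[:,:2]-c).T[::-1]))%360; h=np.histogram(a,90,(0,360))[0]; print(h)
E
python3 c.py w2
```

```text
[599.7 148.2 258. ]
pan_rim 0.83 [213.6 128.5] [[555.1  24.6  90. ]]
fine_sieve 0.82 [392.8 102.5] [[484.8 238.4   9. ]]
fine_bar 0.62 [396.6  99.8] [[483.9 234.9  40. ]]
fine_bar 0.32 [524.7 154.5] [[522.3 419.5  40. ]]
coarse_bar 0.84 [541.5 156.1] [[520.6 442.1  40. ]]
pan [553.9  30.2] 66.26333810166277 89.2057925742007 2905
[34 34 32 30 30 32 30 29 32 30 27 30 30 28 31 29 33  1  0  0 13 35 33 35
 34 38 35 36 36 38 37 37 39 35 41 37 37 39 38 19  0  0  1 47 41 40 41 40
 46 40 45 44 46 43 49 46 42 47 45 45 46 45  8  0  0 16 46 46 43 50 43 44
 46 44 39 40 37 41 37 39 39 36 34 38 20  0  0  2 32 32]
blue [483.4 235.9] 66.41073914304476 50.086676610861446 2557
[24 26 25 29 29 34 44 41 30 31 29 28 32 30 31 34 15  0  0  2 37 33 36 38
 35 35 35 37 38 37 38 37 42 37 39 40 38 38 26  0  0  0 31 39 38 40 32 36
 38 38 42 55 57 44 31 37 33 31 34 31 32 17  0  0  2 31 29 32 33 28 30 30
 32 29 29 28 28 27 28 27 24 27 24 23  0  0  0 19 27 24]
orange [521.7 444.5] 66.63332069292365 50.05517155202847 2664
[28 39 39 32 30 26 26 26 30 38 36 19  0  0  0 39 35 37 34 37 38 39 41 41
 41 40 44 39 43 42 38 38 44 31  0  0  4 36 37 43 37 40 33 40 31 43 56 46
 31 32 30 28 32 36 28 43 11  0  0  7 40 34 35 36 33 37 33 32 32 36 31 32
 33 33 31 35 30 29 25  0  0  0 33 28 28 22 24 21 24 23]
```

View pics/w2.png

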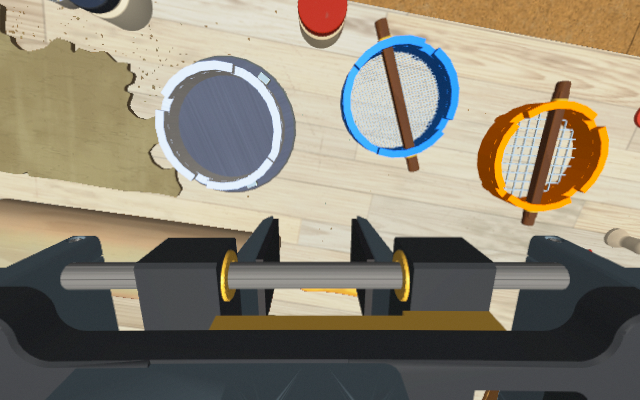

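The wrist view shows the pan at (218,125) with four notches, the blue sieve at (398,97) and the orange one at (542,155), with no clutter inside the mouths. From the depth rings:

| Thing | Angle (mod 90°) | Note |
|---|---|---|
| Pan notches | 75.2° | needs a bar angle of 30.2° |
| Blue bar | 27.5° | |
| Orange bar | 7.2° | |

Pan minus blue is (70.8, -206) mm, and all three cameras agree on it.

```bash
python3 -c "
from h import *
go(481.7,234.7,100,207.5)"
```

```text
tool shift [101.2 105.7 158. ] len 215.3498059215044 yaw now -169.99979661153247 rz -0.3054290693005888
```

Request:
move_arm([
  {"x": 20.2, "y": 21.1, "z": 31.6, "rx": 0, "ry": 0, "rz": 0},
  {"x": 20.2, "y": 21.1, "z": 31.6, "rx": 0, "ry": 0, "rz": 0},
  {"x": 20.2, "y": 21.1, "z": 31.6, "rx": 0, "ry": 0, "rz": 0},
  {"x": 20.3, "y": 21.2, "z": 31.6, "rx": 0, "ry": 0, "rz": 0},
  {"x": 20.3, "y": 21.2, "z": 31.6, "rx": 0, "ry": 0, "rz": 0},
  {"x": 0, "y": 0, "z": 0, "rx": 0, "ry": 0, "rz": -0.102},
  {"x": 0, "y": 0, "z": 0, "rx": 0, "ry": 0, "rz": -0.102},
  {"x": 0, "y": 0, "z": 0, "rx": 0, "ry": 0, "rz": -0.102},
  {"x": 0, "y": 0, "z": 0, "rx": 0, "ry": 0, "rz": 0},
  {"x": 0, "y": 0, "z": 0, "rx": 0, "ry": 0, "rz": 0},
])

```text
time_s: 5.3
ee_pos: [481.8, 234.6, 100.1]
ee_rot: [180.0, 0.0, -152.6]
force: [0.5, -0.1, -0.9]
gripper_width: 45.8
gripper_force: 0.0
```

```bash
python3 c.py w3; python3 - <<'E'
from h import *
go(481.7,234.7,22,207.5)
f=grab_frame('top')
for n,cc in(('scene','fine_bar'),('top','fine_bar')):
    g=grab_frame(n)
    for d in landmark_of(n,cc)[:1]: print(n,d['p'],atz(g,[d['point']],40))
E
```

```text
[481.8 234.6 100.1]
pan_rim 0.52 [314.4 203.6] [[462.3 225.1  90. ]]
fine_sieve 0.94 [313.2 201.7] [[482.1 234.    9. ]]
fine_sieve 0.46 [ 80.8 168.9] [[551.9  32.5   9. ]]
fine_bar 0.91 [317.3 213. ] [[481.4 237.7  40. ]]
pan [549.4  34.8] 65.19893349852428 87.98301391701432 734
[  0   0   0   0   0   0   0   0   0   0   0   0   0   0   0   0   0   0
   0   0   0  22  55  57  64  53  52  53  34   5   4   8   4   1   3  21
  17  19  24  40   0   0   0   7 113  64  14   0   0   0   0   0   0   0
   0   0   0   0   0   0   0   0   0   0   0   0   0   0   0   0   0   0
   0   0   0   0   0   0   0   0   0   0   0   0   0   0   0   0   0   0]
blue [482.2 235.9] 66.57499897174338 50.35597893283766 3922
[  0   8  14  24  29  33  31  35  29  29  21  15   6   0   0   0   0   0
   0   0   0   0   1  30  48  54  69  74  71  69  70  70  73  74  73  69
  72  73  68   0   0   0  50  73  72  73  74  69  71  74  88 137 143  72
  73  71  71  73  73  70  75  30   0   0   2  84  71  72  72  72  74  70
  72  69  71  69  70  73  49  53  15   0   0   0   0   0   0   0   0   0]
orange [0. 0.] 0.0 nan 0
[0 0 0 0 0 0 0 0 0 0 0 0 0 0 0 0 0 0 0 0 0 0 0 0 0 0 0 0 0 0 0 0 0 0 0 0 0
 0 0 0 0 0 0 0 0 0 0 0 0 0 0 0 0 0 0 0 0 0 0 0 0 0 0 0 0 0 0 0 0 0 0 0 0 0
 0 0 0 0 0 0 0 0 0 0 0 0 0 0 0 0]
tool shift [-0.   0.2 78. ] len 78.00513208261938 yaw now -152.477399799258 rz 0.00039444791455915624
scene 0.82 [[475.2 237.   40. ]]
top 0.93 [[477.5 243.4  40. ]]
  return _methods._mean(a, axis=axis, dtype=dtype,
  ret = ret.dtype.type(ret / rcount)
```

View pics/w3.png

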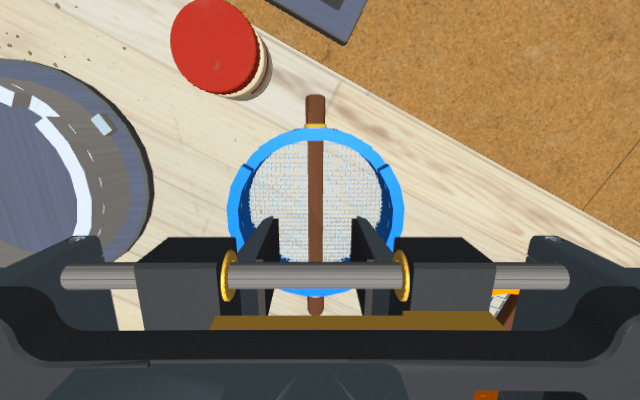

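The bar runs vertically at column 316, centred between the fingers at 275 and 355, and the mouth beside it is clear. I'm going down to grasp.

Request:
move_arm([
  {"x": 0, "y": 0, "z": 25, "rx": 0, "ry": 0, "rz": 0},
  {"x": 0, "y": 0, "z": 25, "rx": 0, "ry": 0, "rz": 0},
  {"x": 0, "y": 0, "z": 20, "rx": 0, "ry": 0, "rz": 0},
  {"x": 0, "y": 0, "z": 8, "rx": 0, "ry": 0, "rz": 0},
  {"x": 0, "y": 0, "z": 0, "rx": 0, "ry": 0, "rz": 0},
])

```text
time_s: 6.3
ee_pos: [481.1, 234.2, 21.1]
ee_rot: [180.0, -0.1, -152.4]
force: [0.4, -1.1, 1.0]
gripper_width: 45.7
gripper_force: 0.0
```

Request:
move_arm([
  {"x": 0, "y": 0, "z": 0, "rx": 0, "ry": 0, "rz": 0},
  {"x": 0, "y": 0, "z": 0, "rx": 0, "ry": 0, "rz": 0},
  {"x": 0, "y": 0, "z": 0, "rx": 0, "ry": 0, "rz": 0},
  {"x": 0, "y": 0, "z": 0, "rx": 0, "ry": 0, "rz": 0},
  {"x": 0, "y": 0, "z": 0, "rx": 0, "ry": 0, "rz": 0},
], grip=0, squeeze=30)

```text
time_s: 6.8
ee_pos: [481.9, 234.7, 22.4]
ee_rot: [180.0, 0.1, -152.4]
force: [0.5, 0.1, 2.5]
gripper_width: 11.7
gripper_force: 30.0
```

Request:
move_arm([
  {"x": 0, "y": 0, "z": -5, "rx": 0, "ry": 0, "rz": 0},
  {"x": 0, "y": 0, "z": -15, "rx": 0, "ry": 0, "rz": 0},
  {"x": 0, "y": 0, "z": -25, "rx": 0, "ry": 0, "rz": 0},
  {"x": 0, "y": 0, "z": -25, "rx": 0, "ry": 0, "rz": 0},
  {"x": 0, "y": 0, "z": -25, "rx": 0, "ry": 0, "rz": 0},
  {"x": 0, "y": 0, "z": -25, "rx": 0, "ry": 0, "rz": 0},
  {"x": 0, "y": 0, "z": -10, "rx": 0, "ry": 0, "rz": 0},
  {"x": 0, "y": 0, "z": 0, "rx": 0, "ry": 0, "rz": 0},
  {"x": 0, "y": 0, "z": 0, "rx": 0, "ry": 0, "rz": 0},
])

```text
time_s: 7.7
ee_pos: [480.8, 234.1, 150.8]
ee_rot: [180.0, -0.1, -152.4]
force: [-0.7, 0.9, -3.7]
gripper_width: 11.9
gripper_force: 30.0
```

```bash
cat > d.py <<'E'
# held sieve centre relative to pan, from ring depth points in all cameras; argv: cx cy zrim name...
from h import *
import sys
s=state(); print(s['ee_pos'],s['ee_rot'],s['force'],s['gripper_width'])
def ring(P,c0,z,n,w=8,cam=''):
    r=np.hypot(*(P[:,:2]-c0).T); Q=P[(abs(r-66.5)<14)&(abs(P[:,2]-z)<w)]
    for _ in range(3):
        if len(Q)<80: return
        c,R=circ(Q[:,:2]); Q=Q[abs(np.hypot(*(Q[:,:2]-c).T)-66.5)<6]
    A=np.c_[Q[:,:2]-c,np.ones(len(Q))]; pl=np.linalg.lstsq(A,Q[:,2],rcond=None)[0]
    a=np.radians(np.arange(0,360,0.5)); th=np.arctan2(*(Q[:,:2]-c).T[::-1])
    # notch phase: maximise emptiness in 4 windows
    h=np.histogram(np.degrees(th)%90,180,(0,90))[0].astype(float); k=np.ones(31); v=np.convolve(np.r_[h,h,h],k,'same')[180:360]
    lo=np.nonzero(v<=v.min()+0.02*v.mean())[0]; ph=np.degrees(np.angle(np.exp(1j*np.radians(4*(lo*.5+.25))).mean()))/4%90
    print(cam,n,'c',c,'R %.1f z %.1f n %d'%(R,pl[2],len(Q)),'tilt deg',np.degrees(pl[:2]),'notch %.1f'%ph)
if __name__=='__main__':
    a=list(map(float,sys.argv[1:]))
    for n in('top','scene','wrist'):
        f=grab_frame(n); P=cloud(f,np.ones((400,640),bool))
        for i in range(0,len(a),3): ring(P,np.array(a[i:i+2]),a[i+2],'ring%d'%(i//3),cam=n)
E
python3 d.py 552 28 90 482 235 181 521 443.5 51
```

```text
[480.8 234.1 150.8] [ 180.    -0.1 -152.4] [-0.7  0.9 -3.7] 11.941297470483315
top ring0 c [551.8  28.3] R 66.9 z 89.9 n 720 tilt deg [-0.2  0.1] notch 74.8
top ring2 c [519.4 443.4] R 66.9 z 50.4 n 555 tilt deg [ 0.1 -0.2] notch 52.2
scene ring0 c [551.5  27.1] R 66.8 z 88.4 n 626 tilt deg [ 0.  -0.1] notch 75.0
scene ring1 c [479.8 232.7] R 66.8 z 177.5 n 347 tilt deg [-0.1  0.1] notch 72.5
wrist ring0 c [552.3  32.3] R 65.9 z 88.3 n 3704 tilt deg [-0.3 -0.1] notch 74.8
wrist ring1 c [481.2 235.1] R 66.2 z 178.1 n 6804 tilt deg [-0.1 -0.1] notch 72.5
```

Request:
move_arm([
  {"x": 3.2, "y": -21.5, "z": 0, "rx": 0, "ry": 0, "rz": 0},
  {"x": 6.4, "y": -43.1, "z": 0, "rx": 0, "ry": 0, "rz": 0},
  {"x": 6.4, "y": -43.1, "z": 0, "rx": 0, "ry": 0, "rz": 0},
  {"x": 6.4, "y": -43.1, "z": 0, "rx": 0, "ry": 0, "rz": 0},
  {"x": 6.4, "y": -43, "z": 0, "rx": 0, "ry": 0, "rz": 0},
  {"x": 3.2, "y": -21.5, "z": 0, "rx": 0, "ry": 0, "rz": 0},
  {"x": 0, "y": 0, "z": 0, "rx": 0, "ry": 0, "rz": -0.044},
  {"x": 0, "y": 0, "z": 10, "rx": 0, "ry": 0, "rz": 0},
  {"x": 0, "y": 0, "z": 0, "rx": 0, "ry": 0, "rz": 0},
  {"x": 0, "y": 0, "z": 0, "rx": 0, "ry": 0, "rz": 0},
])

```text
time_s: 8.85
ee_pos: [552.1, 29.4, 140.9]
ee_rot: [179.9, -0.1, -149.9]
force: [0.1, 0.7, -2.2]
gripper_width: 11.6
gripper_force: 30.0
```

```bash
python3 d.py 552 28 90 552 28 169; python3 -c "
from h import *
save(grab_frame('scene'),'s4.png')
import cv2
i=cv2.imread('pics/s4.png'); cv2.imwrite('pics/s4c.png',cv2.resize(i[150:310,260:450],None,fx=3,fy=3,interpolation=2))"
```

```text
[552.1  29.4 140.9] [ 179.9   -0.1 -149.9] [ 0.1  0.7 -2.2] 11.631398573545619
top ring0 c [549.1  28.9] R 67.3 z 90.2 n 88 tilt deg [ 0.1 -1.4] notch 75.0
top ring1 c [551.3  28.6] R 67.5 z 168.6 n 212 tilt deg [0.1 0.3] notch 74.0
scene ring0 c [551.4  26.9] R 66.8 z 88.4 n 357 tilt deg [ 0.2 -0.1] notch 75.0
scene ring1 c [550.1  27.9] R 66.2 z 168.4 n 427 tilt deg [0.5 0.4] notch 76.2
wrist ring0 c [552.   28.5] R 65.4 z 88.9 n 885 tilt deg [-0.2 -0. ] notch 77.0
wrist ring1 c [551.9  29.7] R 65.9 z 169.2 n 6275 tilt deg [0.1 0. ] notch 75.2
```

View pics/s4c.png

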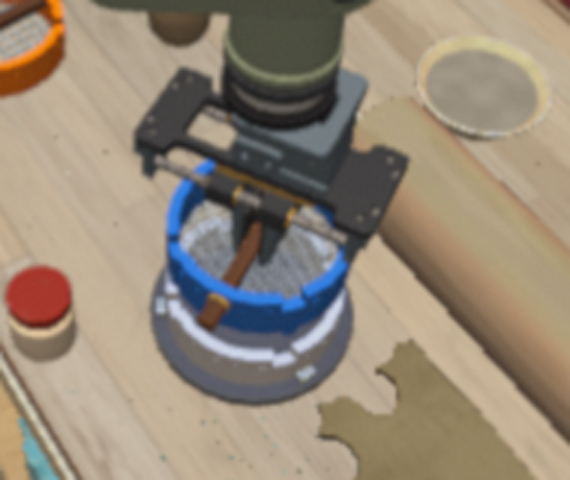

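The held sieve hangs level over the pan with its lugs above the notches, and pan and sieve agree to about 1 mm. I'm lowering gently.

Request:
move_arm([
  {"x": 0, "y": -0.8, "z": 12, "rx": 0, "ry": 0, "rz": 0},
  {"x": 0, "y": 0, "z": 10, "rx": 0, "ry": 0, "rz": 0},
  {"x": 0, "y": 0, "z": 5, "rx": 0, "ry": 0, "rz": 0},
  {"x": 0, "y": 0, "z": 1, "rx": 0, "ry": 0, "rz": 0},
  {"x": 0, "y": 0, "z": 1, "rx": 0, "ry": 0, "rz": 0},
  {"x": 0, "y": 0, "z": 1, "rx": 0, "ry": 0, "rz": 0},
  {"x": 0, "y": 0, "z": 1, "rx": 0, "ry": 0, "rz": 0},
  {"x": 0, "y": 0, "z": 0, "rx": 0, "ry": 0, "rz": 0},
  {"x": 0, "y": 0, "z": 0, "rx": 0, "ry": 0, "rz": 0},
])

```text
time_s: 9.95
ee_pos: [553.5, 28.2, 111.1]
ee_rot: [-180.0, 0.0, -149.9]
force: [0.4, 0.9, -2.5]
gripper_width: 11.9
gripper_force: 30.0
```

Request:
move_arm([
  {"x": 0, "y": 0, "z": 1, "rx": 0, "ry": 0, "rz": 0},
  {"x": 0, "y": 0, "z": 1, "rx": 0, "ry": 0, "rz": 0},
  {"x": 0, "y": 0, "z": 0.5, "rx": 0, "ry": 0, "rz": 0},
  {"x": 0, "y": 0, "z": 0, "rx": 0, "ry": 0, "rz": 0},
])

```text
time_s: 10.35
ee_pos: [553.3, 28.2, 108.3]
ee_rot: [180.0, -0.0, -149.9]
force: [0.4, 0.0, -2.6]
gripper_width: 11.6
gripper_force: 30.0
```

Request:
move_arm([
  {"x": 0, "y": 0, "z": 1, "rx": 0, "ry": 0, "rz": 0},
  {"x": 0, "y": 0, "z": 1, "rx": 0, "ry": 0, "rz": 0},
  {"x": 0, "y": 0, "z": 1, "rx": 0, "ry": 0, "rz": 0},
  {"x": 0, "y": 0, "z": 0, "rx": 0, "ry": 0, "rz": 0},
])

```text
time_s: 10.75
ee_pos: [553.2, 28.2, 105.2]
ee_rot: [180.0, -0.0, -149.9]
force: [0.3, -0.1, -3.2]
gripper_width: 12.0
gripper_force: 30.0
```

Request:
move_arm([
  {"x": 0, "y": 0, "z": 1, "rx": 0, "ry": 0, "rz": 0},
  {"x": 0, "y": 0, "z": 1, "rx": 0, "ry": 0, "rz": 0},
  {"x": 0, "y": 0, "z": 0.5, "rx": 0, "ry": 0, "rz": 0},
  {"x": 0, "y": 0, "z": 0, "rx": 0, "ry": 0, "rz": 0},
])

```text
time_s: 11.15
ee_pos: [553.2, 28.2, 103.5]
ee_rot: [180.0, 0.0, -149.9]
force: [-3.4, 0.6, 3.1]
gripper_width: 11.9
gripper_force: 30.0
```

```bash
python3 d.py 552.5 28 90 552.5 28 131
```

```text
[553.2  28.2 103.5] [ 180.     0.  -149.9] [-3.4  0.6  3.1] 11.901569270149986
top ring1 c [552.4  27.6] R 67.4 z 131.5 n 198 tilt deg [0.2 0.3] notch 5.8
scene ring0 c [548.6  23.3] R 65.5 z 91.9 n 220 tilt deg [1.1 1.2] notch 22.5
scene ring1 c [550.9  26.5] R 66.2 z 130.6 n 393 tilt deg [0.5 0.5] notch 75.5
wrist ring0 c [547.6  25.6] R 62.4 z 90.7 n 297 tilt deg [0.9 0.4] notch 74.8
wrist ring1 c [552.5  28.5] R 65.9 z 131.0 n 6445 tilt deg [0.1 0. ] notch 75.2
```

The blue rim is at 131 mm in all three views, which is home height (132) less the usual 1 mm depth bias, and the sieve is level. I'm releasing it and rising.

Request:
move_arm([
  {"x": 0.4, "y": 0.2, "z": 0, "rx": 0, "ry": 0, "rz": 0},
  {"x": 0, "y": 0, "z": 0, "rx": 0, "ry": 0, "rz": 0},
  {"x": 0, "y": 0, "z": 0, "rx": 0, "ry": 0, "rz": 0},
  {"x": 0, "y": 0, "z": 0, "rx": 0, "ry": 0, "rz": 0},
  {"x": 0, "y": 0, "z": -10, "rx": 0, "ry": 0, "rz": 0},
  {"x": 0, "y": 0, "z": -30, "rx": 0, "ry": 0, "rz": 0},
  {"x": 0, "y": 0, "z": -40, "rx": 0, "ry": 0, "rz": 0},
  {"x": 0, "y": 0, "z": -40, "rx": 0, "ry": 0, "rz": 0},
], grip=0.5)

```text
time_s: 12.1
ee_pos: [552.8, 28.1, 224.7]
ee_rot: [180.0, -0.0, -149.9]
force: [0.7, -0.2, 0.1]
gripper_width: 45.9
gripper_force: 0.0
```

```bash
python3 d.py 552 28 132 520 443.5 51; python3 -c "
from h import *
go(520.3,443.5,100,187.3)"
```

```text
[552.8  28.1 224.7] [ 180.    -0.  -149.9] [ 0.7 -0.2  0.1] 45.94288822815401
top ring0 c [552.6  29.3] R 66.6 z 131.9 n 433 tilt deg [ 0.  -0.1] notch 73.2
top ring1 c [519.3 443.1] R 67.0 z 50.4 n 687 tilt deg [ 0.  -0.3] notch 52.6
scene ring0 c [552.   27.2] R 66.8 z 130.4 n 648 tilt deg [-0.  -0.1] notch 75.2
scene ring1 c [518.  442.8] R 66.9 z 49.0 n 367 tilt deg [ 0.  -0.1] notch 52.0
wrist ring0 c [553.7  28.9] R 66.2 z 130.9 n 3442 tilt deg [-0.2 -0.1] notch 74.8
tool shift [-177.5  377.1  126.5] len 435.59739403623166 yaw now -149.9074147374176 rz 0.3978056578735993
```

Request:
move_arm([
  {"x": -17.7, "y": 37.6, "z": 0, "rx": 0, "ry": 0, "rz": 0},
  {"x": -17.7, "y": 37.6, "z": 5, "rx": 0, "ry": 0, "rz": 0},
  {"x": -17.7, "y": 37.6, "z": 15, "rx": 0, "ry": 0, "rz": 0},
  {"x": -17.7, "y": 37.6, "z": 15, "rx": 0, "ry": 0, "rz": 0},
  {"x": -17.7, "y": 37.6, "z": 15, "rx": 0, "ry": 0, "rz": 0},
  {"x": -17.7, "y": 37.6, "z": 15, "rx": 0, "ry": 0, "rz": 0},
  {"x": -17.7, "y": 37.6, "z": 15, "rx": 0, "ry": 0, "rz": 0},
  {"x": -17.7, "y": 37.6, "z": 15, "rx": 0, "ry": 0, "rz": 0},
  {"x": -17.6, "y": 37.7, "z": 15, "rx": 0, "ry": 0, "rz": 0},
  {"x": -17.6, "y": 37.7, "z": 15, "rx": 0, "ry": 0, "rz": 0},
])

```text
time_s: 13.25
ee_pos: [516.2, 443.4, 95.9]
ee_rot: [-180.0, -0.1, -149.9]
force: [0.8, -0.3, 0.3]
gripper_width: 45.4
gripper_force: 0.0
```

Request:
move_arm([
  {"x": 0, "y": 0, "z": 0, "rx": 0, "ry": 0, "rz": 0.133},
  {"x": 0, "y": 0, "z": 0, "rx": 0, "ry": 0, "rz": 0.133},
  {"x": 0, "y": 0, "z": 0, "rx": 0, "ry": 0, "rz": 0.132},
  {"x": 0, "y": 0, "z": 0, "rx": 0, "ry": 0, "rz": 0},
  {"x": 0, "y": 0, "z": 0, "rx": 0, "ry": 0, "rz": 0},
])

```text
time_s: 13.75
ee_pos: [516.8, 441.9, 97.1]
ee_rot: [-179.9, -0.1, -172.6]
force: [0.2, 0.1, -0.8]
gripper_width: 45.8
gripper_force: 0.0
```

```bash
python3 d.py 520 443.5 51; python3 -c "
from h import *
save(grab_frame('wrist'),'w5.png')
go(519.6,442.9,22,187.3)"
```

```text
[516.8 441.9  97.1] [-179.9   -0.1 -172.6] [ 0.2  0.1 -0.8] 45.79191857242095
top ring0 c [521.1 442.2] R 67.2 z 51.0 n 175 tilt deg [0.4 0.5] notch 50.8
scene ring0 c [518.1 442.7] R 66.7 z 49.0 n 349 tilt deg [-0.   0.1] notch 53.0
wrist ring0 c [520.9 445.8] R 66.5 z 50.1 n 4356 tilt deg [ 0.2 -0.1] notch 52.2
tool shift [-2.4  0.5 75.9] len 75.90886274001755 yaw now -172.6593114620508 rz 0.0007101489550365911
```

View pics/w5.png

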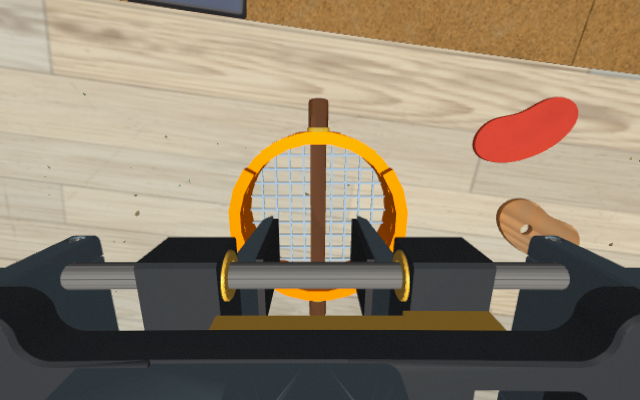

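The orange bar is vertical at column 318 and central between the fingers, and the mouth is clear. I'm going down to grasp.

Request:
move_arm([
  {"x": -2.8, "y": 1, "z": 20, "rx": 0, "ry": 0, "rz": 0},
  {"x": 0, "y": 0, "z": 25, "rx": 0, "ry": 0, "rz": 0},
  {"x": 0, "y": 0, "z": 20, "rx": 0, "ry": 0, "rz": 0},
  {"x": 0, "y": 0, "z": 10, "rx": 0, "ry": 0, "rz": 0},
  {"x": 0, "y": 0, "z": 0, "rx": 0, "ry": 0, "rz": 0},
])

```text
time_s: 14.45
ee_pos: [519.2, 443.0, 21.5]
ee_rot: [-179.9, -0.1, -172.7]
force: [-0.4, -0.8, -0.3]
gripper_width: 45.8
gripper_force: 0.0
```

Request:
move_arm([
  {"x": 0, "y": 0, "z": 0, "rx": 0, "ry": 0, "rz": 0},
  {"x": 0, "y": 0, "z": 0, "rx": 0, "ry": 0, "rz": 0},
  {"x": 0, "y": 0, "z": 0, "rx": 0, "ry": 0, "rz": 0},
  {"x": 0, "y": 0, "z": 0, "rx": 0, "ry": 0, "rz": 0},
  {"x": 0, "y": 0, "z": 0, "rx": 0, "ry": 0, "rz": 0},
], grip=0, squeeze=30)

```text
time_s: 14.95
ee_pos: [520.2, 444.2, 23.7]
ee_rot: [179.9, 0.1, -172.7]
force: [-0.7, 0.4, 1.8]
gripper_width: 11.8
gripper_force: 30.0
```

Request:
move_arm([
  {"x": 0, "y": 0, "z": -5, "rx": 0, "ry": 0, "rz": 0},
  {"x": 0, "y": 0, "z": -15, "rx": 0, "ry": 0, "rz": 0},
  {"x": 0, "y": 0, "z": -25, "rx": 0, "ry": 0, "rz": 0},
  {"x": 0, "y": 0, "z": -30, "rx": 0, "ry": 0, "rz": 0},
  {"x": 0, "y": 0, "z": -30, "rx": 0, "ry": 0, "rz": 0},
  {"x": 0, "y": 0, "z": -30, "rx": 0, "ry": 0, "rz": 0},
  {"x": 0, "y": 0, "z": -25, "rx": 0, "ry": 0, "rz": 0},
  {"x": 0, "y": 0, "z": -5, "rx": 0, "ry": 0, "rz": 0},
  {"x": 0, "y": 0, "z": 0, "rx": 0, "ry": 0, "rz": 0},
])

```text
time_s: 15.85
ee_pos: [520.0, 443.6, 188.9]
ee_rot: [180.0, 0.1, -172.7]
force: [-0.2, -0.1, -4.0]
gripper_width: 12.1
gripper_force: 30.0
```

```bash
python3 d.py 520 443 217 552.5 28.5 132; python3 -c "
from h import *
go(552.8,28.1,187,120)"
```

```text
[520.  443.6 188.9] [ 180.     0.1 -172.7] [-0.2 -0.1 -4. ] 12.06421786306363
top ring0 c [520.6 442.9] R 66.7 z 216.1 n 165 tilt deg [ 0.3 -0. ] notch 21.8
top ring1 c [552.5  28.3] R 66.9 z 131.9 n 774 tilt deg [-0.1  0.1] notch 74.8
scene ring0 c [517.7 440.3] R 66.1 z 212.6 n 240 tilt deg [ 0.3 -0.3] notch 52.9
scene ring1 c [552.  27.] R 66.6 z 130.4 n 663 tilt deg [ 0.  -0.1] notch 75.5
wrist ring0 c [519.5 444. ] R 66.3 z 212.9 n 6617 tilt deg [-0.  -0.1] notch 52.5
tool shift [  19.1 -415.7   -0.2] len 416.13318117187686 yaw now -172.7137489648807 rz 1.1743666218862752
```

Request:
move_arm([
  {"x": 1.4, "y": -30, "z": 0, "rx": 0, "ry": 0, "rz": 0},
  {"x": 2, "y": -45, "z": 0, "rx": 0, "ry": 0, "rz": 0},
  {"x": 2, "y": -45, "z": 0, "rx": 0, "ry": 0, "rz": 0},
  {"x": 2, "y": -45, "z": 0, "rx": 0, "ry": 0, "rz": 0},
  {"x": 2, "y": -45, "z": 0, "rx": 0, "ry": 0, "rz": 0},
  {"x": 2, "y": -45, "z": 0, "rx": 0, "ry": 0, "rz": 0},
  {"x": 2, "y": -45, "z": 0, "rx": 0, "ry": 0, "rz": 0},
  {"x": 2, "y": -45, "z": 0, "rx": 0, "ry": 0, "rz": 0},
  {"x": 2, "y": -45, "z": 0, "rx": 0, "ry": 0, "rz": 0},
  {"x": 1.7, "y": -25.7, "z": 0, "rx": 0, "ry": 0, "rz": 0},
])

```text
time_s: 17.0
ee_pos: [552.8, 25.6, 186.5]
ee_rot: [-179.9, -0.2, -172.8]
force: [0.1, 0.7, -3.3]
gripper_width: 12.3
gripper_force: 30.0
```

Request:
move_arm([
  {"x": 0, "y": 0, "z": 0, "rx": 0, "ry": 0, "rz": 0.117},
  {"x": 0, "y": 0, "z": 0, "rx": 0, "ry": 0, "rz": 0.117},
  {"x": 0, "y": 0, "z": 0, "rx": 0, "ry": 0, "rz": 0.117},
  {"x": 0, "y": 0, "z": 0, "rx": 0, "ry": 0, "rz": 0.117},
  {"x": 0, "y": 0, "z": 0, "rx": 0, "ry": 0, "rz": 0.117},
  {"x": 0, "y": 0, "z": 0, "rx": 0, "ry": 0, "rz": 0.117},
  {"x": 0, "y": 0, "z": 0, "rx": 0, "ry": 0, "rz": 0.117},
  {"x": 0, "y": 0, "z": 0, "rx": 0, "ry": 0, "rz": 0.117},
  {"x": 0, "y": 0, "z": 0, "rx": 0, "ry": 0, "rz": 0.117},
  {"x": 0, "y": 0, "z": 0, "rx": 0, "ry": 0, "rz": 0.121},
])

```text
time_s: 18.0
ee_pos: [552.8, 28.8, 186.3]
ee_rot: [-179.8, -0.1, 119.7]
force: [0.1, 0.7, -2.4]
gripper_width: 12.0
gripper_force: 30.0
```

Request:
move_arm([
  {"x": 0, "y": 0, "z": 5, "rx": 0, "ry": 0, "rz": 0},
  {"x": 0, "y": 0, "z": 0, "rx": 0, "ry": 0, "rz": 0},
  {"x": 0, "y": 0, "z": 0, "rx": 0, "ry": 0, "rz": 0},
])

```text
time_s: 18.3
ee_pos: [553.2, 28.8, 182.0]
ee_rot: [-179.9, -0.1, 120.1]
force: [0.1, -0.2, -4.2]
gripper_width: 12.0
gripper_force: 30.0
```

```bash
python3 d.py 552.5 28.5 212 552.5 28.5 132; python3 -c "
from h import *
go(552.8,28.1,163,120)
save(grab_frame('scene'),'s6.png')
import cv2
i=cv2.imread('pics/s6.png'); cv2.imwrite('pics/s6c.png',cv2.resize(i[130:310,260:450],None,fx=3,fy=3,interpolation=2))"
```

```text
[553.2  28.8 182. ] [-179.9   -0.1  120.1] [ 0.1 -0.2 -4.2] 11.955671425597133
top ring0 c [551.8  29.6] R 66.2 z 209.4 n 378 tilt deg [ 0.  -0.2] notch 75.7
top ring1 c [551.   29.4] R 67.2 z 131.7 n 142 tilt deg [-0.   0.1] notch 74.8
scene ring0 c [552.1  27.3] R 66.9 z 208.7 n 443 tilt deg [0.  0.2] notch 74.2
scene ring1 c [552.2  27.2] R 66.9 z 131.0 n 354 tilt deg [0.4 0.4] notch 75.2
wrist ring0 c [553.8  30.5] R 66.1 z 209.1 n 6695 tilt deg [0.  0.1] notch 75.0
wrist ring1 c [556.7  26. ] R 66.5 z 131.0 n 964 tilt deg [ 0.5 -0.6] notch 73.6
tool shift [-0.2 -1.2 19.8] len 19.85006947820138 yaw now 120.06841241842669 rz 0.0011940219507980139
```

View pics/s6c.png

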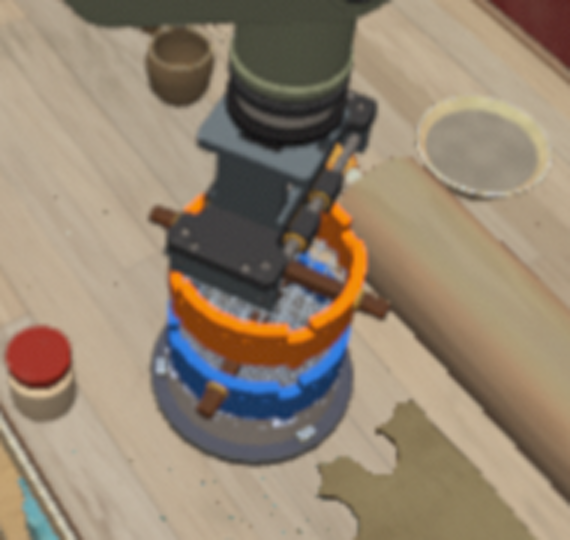

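The orange sieve hangs level over the blue one, with its bar crossing the blue bar at right angles. Scene offsets are about 0 mm and the notch phase is within 1°. I'm lowering.

Request:
move_arm([
  {"x": 0, "y": -0.5, "z": 10, "rx": 0, "ry": 0, "rz": 0},
  {"x": 0, "y": 0, "z": 8, "rx": 0, "ry": 0, "rz": 0},
  {"x": 0, "y": 0, "z": 4, "rx": 0, "ry": 0, "rz": 0},
  {"x": 0, "y": 0, "z": 1, "rx": 0, "ry": 0, "rz": 0},
  {"x": 0, "y": 0, "z": 1, "rx": 0, "ry": 0, "rz": 0},
  {"x": 0, "y": 0, "z": 1, "rx": 0, "ry": 0, "rz": 0},
  {"x": 0, "y": 0, "z": 1, "rx": 0, "ry": 0, "rz": 0},
  {"x": 0, "y": 0, "z": 0, "rx": 0, "ry": 0, "rz": 0},
])

```text
time_s: 19.3
ee_pos: [553.3, 28.6, 157.0]
ee_rot: [180.0, -0.0, 120.0]
force: [0.5, 0.4, -3.8]
gripper_width: 11.6
gripper_force: 30.0
```

Request:
move_arm([
  {"x": 0, "y": 0, "z": 1, "rx": 0, "ry": 0, "rz": 0},
  {"x": 0, "y": 0, "z": 1, "rx": 0, "ry": 0, "rz": 0},
  {"x": 0, "y": 0, "z": 0.5, "rx": 0, "ry": 0, "rz": 0},
  {"x": 0, "y": 0, "z": 0, "rx": 0, "ry": 0, "rz": 0},
])

```text
time_s: 19.7
ee_pos: [553.2, 28.6, 154.3]
ee_rot: [-180.0, -0.0, 120.0]
force: [0.2, -0.1, -3.7]
gripper_width: 12.0
gripper_force: 30.0
```

Request:
move_arm([
  {"x": 0, "y": 0, "z": 1, "rx": 0, "ry": 0, "rz": 0},
  {"x": 0, "y": 0, "z": 1, "rx": 0, "ry": 0, "rz": 0},
  {"x": 0, "y": 0, "z": 0, "rx": 0, "ry": 0, "rz": 0},
])

```text
time_s: 20.0
ee_pos: [553.2, 28.6, 152.2]
ee_rot: [-180.0, -0.0, 120.0]
force: [-0.5, -0.8, -4.5]
gripper_width: 11.9
gripper_force: 30.0
```

Request:
move_arm([
  {"x": 0, "y": 0, "z": 1, "rx": 0, "ry": 0, "rz": 0},
  {"x": 0, "y": 0, "z": 1, "rx": 0, "ry": 0, "rz": 0},
  {"x": 0, "y": 0, "z": 0, "rx": 0, "ry": 0, "rz": 0},
])

```text
time_s: 20.3
ee_pos: [553.2, 28.6, 150.3]
ee_rot: [-180.0, -0.0, 120.0]
force: [-0.6, -0.5, -5.2]
gripper_width: 11.8
gripper_force: 30.0
```

Request:
move_arm([
  {"x": 0, "y": 0, "z": 1, "rx": 0, "ry": 0, "rz": 0},
  {"x": 0, "y": 0, "z": 1, "rx": 0, "ry": 0, "rz": 0},
  {"x": 0, "y": 0, "z": 1, "rx": 0, "ry": 0, "rz": 0},
  {"x": 0, "y": 0, "z": 0, "rx": 0, "ry": 0, "rz": 0},
])

```text
time_s: 20.7
ee_pos: [553.3, 28.7, 147.3]
ee_rot: [180.0, -0.0, 120.0]
force: [0.6, 0.5, -4.2]
gripper_width: 11.8
gripper_force: 30.0
```

Request:
move_arm([
  {"x": 0, "y": 0, "z": 0.6, "rx": 0, "ry": 0, "rz": 0},
  {"x": 0, "y": 0, "z": 0.6, "rx": 0, "ry": 0, "rz": 0},
  {"x": 0, "y": 0, "z": 0, "rx": 0, "ry": 0, "rz": 0},
])

```text
time_s: 21.0
ee_pos: [553.4, 28.7, 146.7]
ee_rot: [180.0, 0.0, 120.0]
force: [-0.8, 1.9, -0.1]
gripper_width: 11.6
gripper_force: 30.0
```

Contact is starting at 146.7, about where home should be. I'll go down half a millimetre more and check the heights.

Request:
move_arm([
  {"x": 0, "y": 0, "z": 0.5, "rx": 0, "ry": 0, "rz": 0},
  {"x": 0, "y": 0, "z": 0, "rx": 0, "ry": 0, "rz": 0},
  {"x": 0, "y": 0, "z": 0, "rx": 0, "ry": 0, "rz": 0},
])

```text
time_s: 21.3
ee_pos: [553.4, 28.7, 146.7]
ee_rot: [179.9, 0.0, 120.0]
force: [-2.9, 1.4, 5.3]
gripper_width: 11.7
gripper_force: 30.0
```

```bash
python3 d.py 552.5 28.5 173
```

```text
[553.4  28.7 146.7] [179.9   0.  120. ] [-2.9  1.4  5.3] 11.722188139268399
top ring0 c [551.4  30.3] R 65.8 z 174.3 n 355 tilt deg [ 0.3 -0.7] notch 76.8
scene ring0 c [551.7  27. ] R 67.0 z 172.5 n 462 tilt deg [0.2 0.2] notch 75.2
wrist ring0 c [553.2  31. ] R 65.8 z 172.8 n 6835 tilt deg [0.  0.1] notch 75.0
```

The orange rim is at 173–174 mm, which is home (174) and level, with a firm 9 N seat. I'm releasing it and rising.

Request:
move_arm([
  {"x": 0, "y": 0, "z": -0.3, "rx": 0, "ry": 0, "rz": 0},
  {"x": 0, "y": 0, "z": 0, "rx": 0, "ry": 0, "rz": 0},
  {"x": 0, "y": 0, "z": 0, "rx": 0, "ry": 0, "rz": 0},
  {"x": 0, "y": 0, "z": 0, "rx": 0, "ry": 0, "rz": 0},
  {"x": 0, "y": 0, "z": -10, "rx": 0, "ry": 0, "rz": 0},
  {"x": 0, "y": 0, "z": -30, "rx": 0, "ry": 0, "rz": 0},
  {"x": 0, "y": 0, "z": -40, "rx": 0, "ry": 0, "rz": 0},
  {"x": 0, "y": 0, "z": -40, "rx": 0, "ry": 0, "rz": 0},
  {"x": 0, "y": 0, "z": 0, "rx": 0, "ry": 0, "rz": 0},
], grip=0.5)

```text
time_s: 22.35
ee_pos: [556.4, 28.7, 272.9]
ee_rot: [179.3, 0.4, 120.0]
force: [0.7, 1.0, -0.5]
gripper_width: 45.5
gripper_force: 0.0
```

```bash
python3 d.py 552.5 28.5 173; python3 b.py top | grep -E "jar|pot"; python3 -c "
from h import *
save(grab_frame('scene'),'s7.png')
import cv2
i=cv2.imread('pics/s7.png'); cv2.imwrite('pics/s7c.png',cv2.resize(i[130:310,230:440],None,fx=3,fy=3,interpolation=2))"
```

```text
[556.4  28.7 272.9] [179.3   0.4 120. ] [ 0.7  1.  -0.5] 45.48477295185293
top ring0 c [551.3  29.2] R 66.3 z 174.2 n 469 tilt deg [ 0.2 -0.5] notch 75.2
scene ring0 c [551.7  26.4] R 66.7 z 172.3 n 666 tilt deg [0.2 0. ] notch 74.5
wrist ring0 c [553.4  31. ] R 65.9 z 172.5 n 3243 tilt deg [-0.2  0.6] notch 75.2
glaze_jar_a 0.87 box [333.1 273.6  24.7  22.6] n 490 lo/hi xyz [380.4  97.9  37.4] [427.8 148.9  74.3]
glaze_jar_a 0.66 box [448.8 251.9  11.5   7.2] n 38 lo/hi xyz [ 432.9 -146.9   74.9] [ 446.9 -132.2   80. ]
pinch_pot 0.77 box [225.8 149.7  29.2  31. ] n 772 lo/hi xyz [666.  339.5   1.6] [730.2 404.3  65.3]
```

View pics/s7c.png

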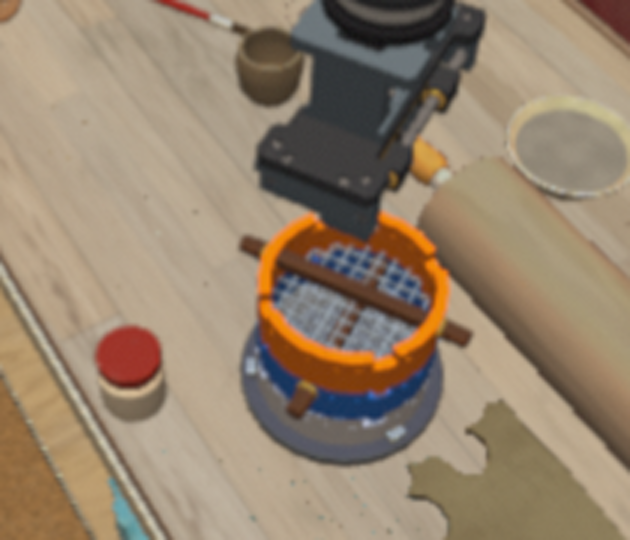

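The tower is stacked with no visible gap and the bars cross at right angles with all ears free. The red jar and the pot haven't moved. I'll check the arm state and the dark-lid jar, then hand in.

```bash
python3 b.py scene | grep -E "jar|pot"; python3 -c "
from h import *
s=state(); print(s['ee_pos'],s['ee_rot'],s['force'],s['qvel'],s['qpos'])"
```

```text
glaze_jar_a 0.83 box [273.3 254.6  24.2  36.2] n 601 lo/hi xyz [376.8  94.3   7.3] [425.5 142.3  71.9]
glaze_jar_a 0.67 box [335.1 331.5  32.   35.7] n 926 lo/hi xyz [ 393.8 -155.8   -0. ] [ 448.9 -100.4   78.7]
pinch_pot 0.67 box [320.  151.   21.6  29.2] n 481 lo/hi xyz [664.6 339.6   7.1] [729.8 406.4  63.7]
pinch_pot 0.34 box [345.2 243.3  52.9  54.7] n 959 lo/hi xyz [474.1 -42.7  54.2] [614.9  81.3 138.9]
[553.3  28.6 266. ] [180.  -0. 120.] [-0.4 -0.6 -0.2] [-0.  -0.1 -0.1 -0.   0.1  0. ] [  1.8  14.8  87.1   0.   78.1 -28.3]
```

The arm has settled and is touching nothing, and both jars and the pot are where they started.

```bash
python3 -c "
from workcell import job_done
print(job_done())"
```

```text
the job is handed in; nothing more can be done
None
```

The tower is built and handed in at about 23 s: blue is home in the pan, orange is home on blue with its bar at right angles, all ears are free, and the jars and pot are where they started.

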